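# Bring the hall's rail lamp over the pottery bowl and still it

### The job

The two-shade hanging lamp is parked with one end propped on the wooden lantern: take its trolley by the wooden knob, slide it along the rail off the lantern and stop with the lamp centred over the pottery bowl. The lamp swings, never wildly please, once it drops off: calm it by moving the trolley alone, never touching the lamp, and keep hold of the knob until the lamp has hung level and still over the bowl for a good four seconds. Then let go and leave it hanging so, with the lantern and everything else on the table where it was.

Things in the scene. Friction and masses are not known exactly. Their poses are not given: they have to be found in the camera images.
- rail: Dark steel display rail, fixed: a level bar 1100 mm long, 16 mm wide, 24 mm high, centred 262 mm above the table, on a post at each end. Origin on the table below the middle of the bar; its y axis runs along the bar (about world y), z up. It stands anywhere within a few cm and is turned up to 0.1 rad.
- trolley (a joint): Position in m of the steel trolley along the rail's y axis; 0 when the knob is over the rail's origin, positive towards the rail's +y end; stops at -0.36 and +0.36. It slides freely apart from about 2 N friction (and 1 N per m/s) and stays where it is left; its mass is about 0.35 kg without the lamp.
- knob (a point): Grip point of the trolley's upright round wooden knob, 32 mm across and 50 mm tall: on its axis, 24 mm below its top and 26 mm above the trolley's top plate (the plate is 40 x 70 mm). The knob's axis stands over the middle of the bar. About 312 mm above the table.
- pivot (a point): The lamp's pivot pin, rigidly fixed to the trolley straight below the knob, 185 mm above the table. The lamp's free swing has a period of about 2.0 s (1.9 to 2.15) and nearly no damping (left alone it takes about a minute to shrink to a third). A trolley acceleration a along the rail's y drives it: tilt'' = -w^2 tilt - (w^2 / 9.81) a, w about 3.1 rad/s.
- lamp (a joint): Tilt (rad) of the brass lamp about the pivot pin (axis: the rail's x): 0 level, its free rest position; positive with its +y end up. A 380 mm bar, an 84 mm shade 120 mm either side of the pivot, turned-down ends with 16 mm balls; about 0.65 kg. Swings in the rail's vertical plane. At the start it rests tilted 0.25, its +y ball on the lantern's top.
- lamp_tip (a point): Centre of the 16 mm ball at the lamp's +y end: 190 mm along the lamp's bar from the pivot and 55 mm below it, with the lamp level.
- lantern: Wooden table lantern with clear panes, 90 x 90 mm, 171 mm tall, 1.2 kg, standing loose under the rail near its +y end. Origin at the centre of its underside. The trolley must go some 25 to 85 mm towards -y before the lamp's end drops off it.
- bowl: Open terracotta bowl, 112 mm across, on a round wooden base 124 mm across, together 60 mm tall, fixed to the table under the rail; the place to be lit. Origin at the centre of its underside.
- pig: Bystander: terracotta pig figurine, about 95 mm long and 85 mm tall. Origin at the middle of its underside.
- vase: Bystander: amber vase, 100 mm across, 125 mm tall. Origin at the middle of its underside.
- books: Bystander: two books, one on the other, 110 x 150 x 40 mm. Origin at the middle of the underside.
- keydish: Bystander: blue plate-shaped key dish, 100 mm across, 22 mm tall. Origin at the middle of its underside.
- torch: Bystander: dark hand torch, 135 mm long, 36 mm thick, lying. Origin on the table below its middle.
- tealight: Bystander: green glass tealight, 52 mm across, 24 mm tall. Origin at the middle of its underside.
- cardcase: Bystander: black card case, 100 x 65 x 20 mm. Origin at the middle of its underside.
Not all that is in view belongs to the job. What is shaped like the bowl but purple is not meant.

How it is judged:
By the outcome, as a careful person would: the job done as asked, in the order asked, and still so for the second after the job is handed in, with the robot touching nothing.
It also fails if it takes over 48 s, if anything falls off the work surface, if the arm or the gripper's body presses on something with over 40 N, if the wrist force passes 120 N, or if a joint passes its speed limit or range.

### The arm

A 7-joint arm with a two-finger parallel gripper is mounted at the origin on the work surface. World frame = base frame: x ahead of the robot, y to its left, z up, the work surface at z = 0. Lengths are in m, angles in rad, forces in N, time in s.
With the tool pointing down it reaches from about 0.35 to 0.9 m from the base axis. Payload 19.9 kg.
Tool frame: the origin (TCP) lies between the finger pads; the fingertips stand 19 mm ahead of it and the grasp point (between the pads) is the TCP; z points along the fingers, y is the line along which they close (so a half turn about z gives the same grasp; the last joint's range is limited). The gripper opens to 94 mm and grips with 3 to 60 N. Pads are 16 mm wide; open, the fingers measure 119 mm over their backs; the gripper's body (75 mm by 177 mm) begins 78 mm behind the grasp point.
Start: joints at [1.216, 0.417, -0.01, 1.614, 0.005, 1.111, -0.053], TCP at [0.193, -0.594, 0.224] pointing down, gripper open.
Joint ranges: [-2.81, 2.81], [-0.39, 2.02], [-1.27, 1.25], [0.06, 2.57], [-1.19, 4.33], [0.19, 2], [-2.82, 2.82]. Speed limits (rad/s): [1.89, 1.89, 2.39, 2.39, 3.01, 3.01, 3.01].

### API

Orientations are given as a 3x3 rotation matrix whose columns are the frame's x, y, z axes.
In Python, from rig import robot gives the robot as it stands. Calls block until the motion is done:
- robot.move_ptp(position, orientation): joint-space move of the TCP to a pose.
- robot.move_linear(position, velocity=0.15, frame=None, threshold=None): straight line of the TCP; frame=None keeps the orientation; velocity is the mean speed in m/s. With threshold (N) it stops when the force on the tool has changed by that much, and returns True; else False.
- robot.goto_joints(angles): joint-space move.
- robot.gripper_to(opening): finger opening in m; the grip force is fixed at half the most; returns when the fingers have stopped.
- robot.pause(seconds).
- robot.ik(position, orientation): joint angles nearest the present ones, or None.
- robot.get_state(): the state.
- robot.grab_frame(name): name is "scene" or "top" or "wrist"; returns the picture (420x560x3 uint8, red, green, blue); there is no depth.
- robot.camera_info(name): a dict with "fx", "fy", "cx", "cy" (pixels), "dist" ([k1, k2, p1, p2, k3] as OpenCV has them; the pictures are not rectified), "rvec" (rotation vector, rad) and "tvec" (3), from world to camera coordinates, as OpenCV has them. Camera axes: x right, y down, z forward; pixel columns grow to the right and rows downward; lengths in m; the calibration is good to about 2 mm. A picture is of the moment at which its call begins: read the wrist's pose just before it. camera_info takes no time and is no camera call; for the wrist camera it gives the pose at the moment of the call.
A pose or a line that the arm cannot do raises robot.PlanningError and nothing moves.
- robot.sign_off(): hands the job in; it is judged then, once.
The state is a dict: "time": time; "qpos": joint angles; "joint_vel": joint speeds; "effort": joint torques, N m; "ee_pos": TCP position; "tool_rot": TCP orientation; "force": force on the tool from outside, world axes, zero at the start; "moment": the same for the moment, N m; "opening": finger opening in m; "grasp_force": force on a finger pad.
Only numpy, scipy, OpenCV 4.12 (cv2) and the standard library are available. Lean on these libraries where they do the work, as an engineer would, in place of code of your own. Each camera call takes 0.05 s, during which the arm holds its last target. There are 200 camera calls.

## Working session

There is one attempt and no reset: what is moved stays moved. The work goes in short steps, each a Python script; the robot and the scene stay as the last script left them, time stands still between calls to the robot, and variables do not carry over. Pictures are saved under pics/ and viewed, at most 10 in all, crops included, and the job is handed in when it is done.

```bash
mkdir -p pics
python3 - <<'E'
from rig import robot
import cv2,numpy as np
for n in ("scene","top"):
    im=robot.grab_frame(n); cv2.imwrite(f"pics/{n}0.png",im[:,:,::-1])
    print(n,{k:np.round(v,4).tolist() for k,v in robot.camera_info(n).items()})
s=robot.get_state();print(s["time"],s["opening"])
E
```

```text
scene {'fx': 388.3863, 'fy': 388.3863, 'cx': 278.5325, 'cy': 211.4794, 'dist': [-0.067, 0.0, 0.0, 0.0, 0.0], 'rvec': [1.4434, 2.317, -0.7002], 'tvec': [0.1682, -0.2451, 1.3532]}
top {'fx': 399.3265, 'fy': 399.3265, 'cx': 277.3596, 'cy': 209.2015, 'dist': [-0.082, 0.0, 0.0, 0.0, 0.0], 'rvec': [2.1033, -2.1137, 0.2189], 'tvec': [0.0468, 0.5242, 1.2533]}
0.1 0.09383761995535575
```

View pics/scene0.png

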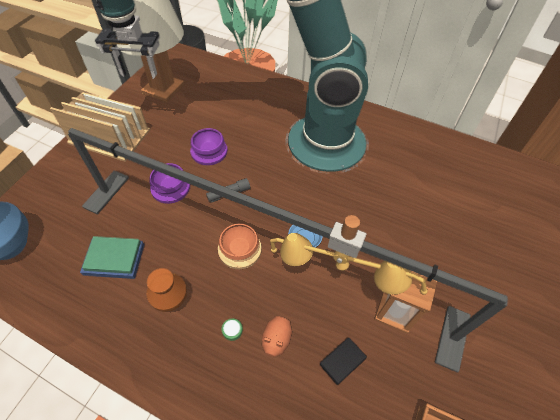

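View pics/top0.png

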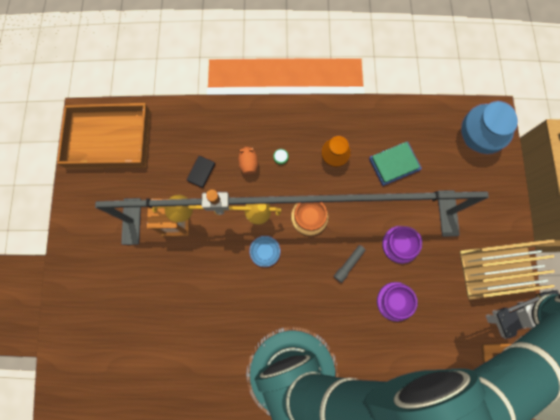

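The scene view shows the lamp and trolley with the knob at (352,222), and the lantern at (405,300). The terracotta bowl is at (239,243), against purple look-alikes at (209,145) and (170,182). In the top view the terracotta bowl is at (310,216), with purple ones at (402,244) and (397,301). The knob is at (212,196) and the rail runs from (98,205) to (487,196). The terracotta bowl under the rail is the one meant, since the description rules out purple. I'll measure it and confirm with a crop.

```bash
cat > geo.py <<'E'
import numpy as np, cv2
def cam(ci):
    R=cv2.Rodrigues(np.array(ci["rvec"],float))[0]; t=np.array(ci["tvec"],float).ravel()
    K=np.array([[ci["fx"],0,ci["cx"]],[0,ci["fy"],ci["cy"]],[0,0,1]]); return K,np.array(ci["dist"],float),R,t
def rays(ci,px):
    K,D,R,t=cam(ci); u=cv2.undistortPoints(np.array(px,float).reshape(-1,1,2),K,D).reshape(-1,2)
    return -R.T@t, np.c_[u,np.ones(len(u))]@R
def onplane(ci,px,n,d):   # points with n.p=d
    c,r=rays(ci,px); n=np.array(n,float); return c+r*((d-c@n)/(r@n))[:,None]
def onz(ci,px,z): return onplane(ci,px,[0,0,1],z)
def hsv(im): return cv2.cvtColor(im,cv2.COLOR_RGB2HSV)
E
python3 - <<'E'
from geo import *; from rig import robot
T=cv2.imread("pics/top0.png")[:,:,::-1].copy(); S=cv2.imread("pics/scene0.png")[:,:,::-1].copy()
ct,cs=robot.camera_info("top"),robot.camera_info("scene")
for nm,im,pts in(("T",T,[(310,216),(310,203),(295,220),(212,196),(178,208),(258,213),(165,215),(300,199),(350,199)]),("S",S,[(239,240),(239,255),(352,222),(352,230),(395,275),(295,247),(410,290),(200,190)])):
    h=hsv(im)
    print(nm,[(p,h[p[1],p[0]].tolist()) for p in pts])
# rail: dark columns in top
h=hsv(T); g=T.max(2)
for x in (110,160,250,285,330,380,420,480): print(x,[(y,int(g[y,x])) for y in range(190,214)])
a=cv2.resize(S[190:340,190:450,::-1],None,fx=3,fy=3,interpolation=cv2.INTER_CUBIC)[:,:780]
cv2.imwrite("pics/c1.png",a)
b=cv2.resize(T[170:260,140:340,::-1],None,fx=4,fy=4,interpolation=cv2.INTER_CUBIC);cv2.imwrite("pics/c2.png",b)
E
```

```text
T [((310, 216), [12, 179, 231]), ((310, 203), [10, 160, 132]), ((295, 220), [14, 154, 172]), ((212, 196), [15, 182, 216]), ((178, 208), [21, 189, 165]), ((258, 213), [21, 187, 153]), ((165, 215), [16, 177, 140]), ((300, 199), [40, 15, 104]), ((350, 199), [42, 14, 88])]
S [((239, 240), [10, 146, 227]), ((239, 255), [10, 144, 232]), ((352, 222), [13, 145, 217]), ((352, 230), [12, 139, 123]), ((395, 275), [19, 141, 221]), ((295, 247), [20, 136, 227]), ((410, 290), [13, 145, 211]), ((200, 190), [10, 133, 121])]
110 [(190, 119), (191, 121), (192, 120), (193, 116), (194, 114), (195, 115), (196, 116), (197, 114), (198, 113), (199, 112), (200, 110), (201, 105), (202, 103), (203, 105), (204, 102), (205, 93), (206, 75), (207, 56), (208, 47), (209, 44), (210, 44), (211, 43), (212, 47), (213, 56)]
160 [(190, 121), (191, 123), (192, 125), (193, 124), (194, 122), (195, 123), (196, 125), (197, 131), (198, 152), (199, 163), (200, 136), (201, 110), (202, 105), (203, 101), (204, 87), (205, 82), (206, 112), (207, 153), (208, 183), (209, 204), (210, 207), (211, 194), (212, 173), (213, 157)]
250 [(190, 1
[... 1018 characters left out ...]
112), (204, 113), (205, 115), (206, 117), (207, 119), (208, 120), (209, 118), (210, 118), (211, 123), (212, 127), (213, 125)]
420 [(190, 124), (191, 123), (192, 117), (193, 108), (194, 104), (195, 107), (196, 106), (197, 97), (198, 81), (199, 77), (200, 95), (201, 112), (202, 117), (203, 117), (204, 116), (205, 117), (206, 118), (207, 121), (208, 123), (209, 125), (210, 125), (211, 124), (212, 127), (213, 131)]
480 [(190, 114), (191, 105), (192, 100), (193, 100), (194, 101), (195, 98), (196, 86), (197, 63), (198, 47), (199, 46), (200, 62), (201, 85), (202, 106), (203, 117), (204, 120), (205, 122), (206, 120), (207, 117), (208, 118), (209, 119), (210, 121), (211, 124), (212, 125), (213, 125)]
```

View pics/c1.png

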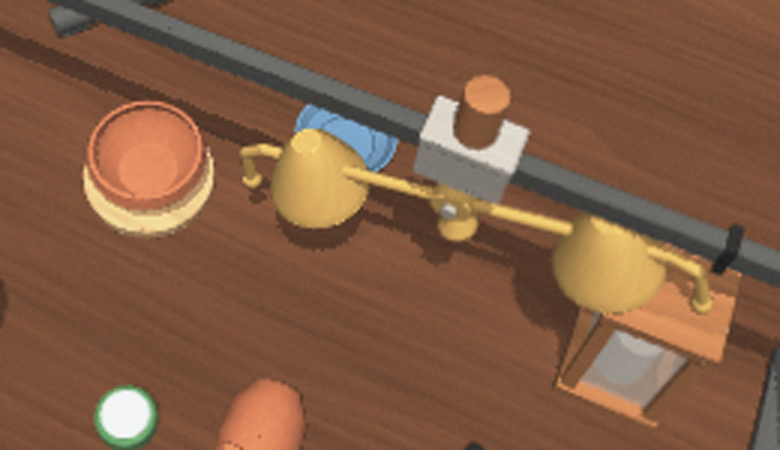

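View pics/c2.png

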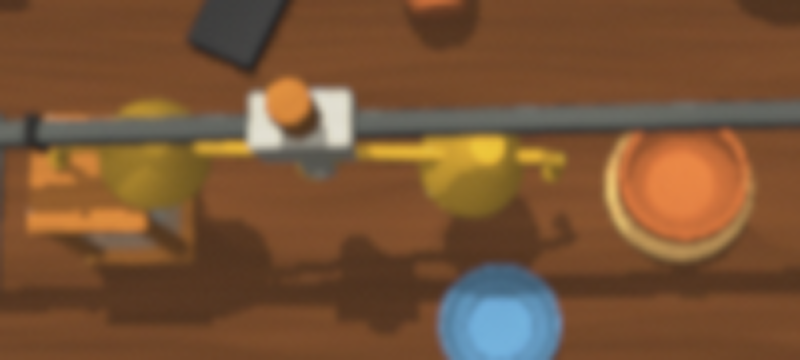

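The crops confirm the terracotta bowl on its pale base at scene (239,243), and show the knob top at scene (352.3,221.7) and top (212.2,195). Next, precise positions.

Run:
```python
from geo import *; from rig import robot
from scipy.optimize import least_squares
T=cv2.imread("pics/top0.png")[:,:,::-1].copy(); S=cv2.imread("pics/scene0.png")[:,:,::-1].copy()
ct,cs=robot.camera_info("top"),robot.camera_info("scene")
h=hsv(T); pts=[]
m=(h[...,1]<60)
for x in list(range(272,430,2)):
    y=np.where(m[188:208,x]&(h[188:208,x,2]>88))[0]+188
    if len(y)>2: pts.append((x,y.mean()))
P=onz(ct,pts,0.274); 
vx,vy,x0,y0=cv2.fitLine(P[:,:2].astype(np.float32),cv2.DIST_HUBER,0,.01,.01).ravel(); 
if vy<0: vx,vy=-vx,-vy
print("rail dir",vx,vy,"pt",x0,y0, "x at y=0",x0-vx/vy*y0)
c1=onz(ct,[(212.0,194.9)],.336)[0]; c2=onz(cs,[(352.0,221.3)],.336)[0]; print("knob top/scene",c1,c2)
for k in(c1,c2): print(" off line",(k[0]-x0)*vy-(k[1]-y0)*vx)
def circ(ci,im,box,r,z,sel):
    h=hsv(im);x0,y0,x1,y1=box; m=np.zeros(h.shape[:2],np.uint8)
    hh=h[y0:y1,x0:x1]; m[y0:y1,x0:x1]=((hh[...,0]<=13)&(hh[...,1]>120)&(hh[...,2]>150))*255
    c=max(cv2.findContours(m,cv2.RETR_EXTERNAL,cv2.CHAIN_APPROX_NONE)[0],key=cv2.contourArea).reshape(-1,2)
    print(c.min(0),c.max(0)); c=c[sel(c)]
    p=onz(ci,c,z)[:,:2]; f=least_squares(lambda q:np.hypot(*(p-q[:2]).T)-q[2],[*p.mean(0),r],loss="soft_l1",f_scale=.001); 
    print(f.x,np.sqrt(np.mean(f.fun**2)))
circ(cs,S,(205,215,270,275),.056,.06,lambda c:c[:,1]<c[:,1].min()+18)
circ(ct,T,(285,204,335,245),.056,.06,lambda c:c[:,1]>c[:,1].min()+5)
```

```text
rail dir -0.020694165 0.99978584 pt 0.51121557 -0.1565382 x at y=0 0.50797546
knob top/scene [0.5032169  0.21218378 0.336     ] [0.50406829 0.21485617 0.336     ]
 off line -0.00036655716242397617
 off line 0.0005399525625000663
[218 224] [258 259]
[ 0.51085427 -0.06303045  0.05150292] 0.0009817229310209133
[295 204] [327 230]
[ 0.50687104 -0.06390728  0.05196071] 0.0010797715733998961
```

Run:
```python
from geo import *; from rig import robot
s=robot.get_state(); print(np.round(s["tool_rot"],3).tolist())
u=np.array([-.0207,.9998,0]); z=np.array([0,0,-1.])
for nm,y in(("+y",u),("-y",-u),("x",np.cross(u,z)),("-x",-np.cross(u,z))):
    R=np.c_[np.cross(y,z),y,z]
    for p in([.5037,.2135,.42],[.5037,.2135,.315],[.5093,-.0635,.315]):
        q=robot.ik(p,R); print(nm,p,None if q is None else np.round(q,2).tolist())
```

```text
[[0.951, 0.309, -0.0], [0.309, -0.951, 0.001], [-0.0, -0.001, -1.0]]
+y [0.5037, 0.2135, 0.42] [0.28, 0.25, -0.91, 1.5, 0.2, 1.49, 0.96]
+y [0.5037, 0.2135, 0.315] [0.47, 0.44, -1.23, 1.67, 0.42, 1.34, 0.77]
+y [0.5093, -0.0635, 0.315] [0.77, 0.21, -0.81, 1.75, 0.16, 1.25, 1.51]
-y [0.5037, 0.2135, 0.42] [0.46, 0.34, -1.19, 1.49, 0.31, 1.52, -2.28]
-y [0.5037, 0.2135, 0.315] [0.37, 0.35, -1.04, 1.67, 0.32, 1.3, -2.28]
-y [0.5093, -0.0635, 0.315] [0.5, 0.17, -0.49, 1.76, 0.08, 1.24, -1.56]
x [0.5037, 0.2135, 0.42] [0.4, 0.3, -1.09, 1.49, 0.27, 1.51, 2.48]
x [0.5037, 0.2135, 0.315] [0.4, 0.37, -1.08, 1.67, 0.34, 1.31, 2.41]
x [0.5093, -0.0635, 0.315] [-0.95, 0.29, 1.24, 1.8, -0.29, 1.26, -2.76]
-x [0.5037, 0.2135, 0.42] [0.49, 0.37, -1.26, 1.49, 0.35, 1.53, -0.74]
-x [0.5037, 0.2135, 0.315] [0.46, 0.42, -1.19, 1.67, 0.4, 1.33, -0.78]
-x [0.5093, -0.0635, 0.315] [0.63, 0.18, -0.64, 1.75, 0.12, 1.24, -0.02]
```

Run:
```python
from geo import *; from rig import robot
u=np.array([-.0207,.9998,0]); z=np.array([0,0,-1.]); R=np.c_[np.cross(u,z),u,z]
robot.move_linear([.193,-.594,.43],velocity=.3)
robot.move_ptp([.5037,.2135,.42],R); print(robot.get_state()["time"])
robot.move_linear([.5037,.2135,.314],velocity=.1,threshold=15)
s=robot.get_state(); print(s["time"],s["ee_pos"],s["force"],s["opening"])
cv2.imwrite("pics/s1.png",robot.grab_frame("scene")[:,:,::-1])
```

```text
3.9667
5.175 [0.50387394 0.21371477 0.31453789] [-0.46716714 -0.2082193  -0.10192112] 0.0940597671348779
```

View pics/s1.png

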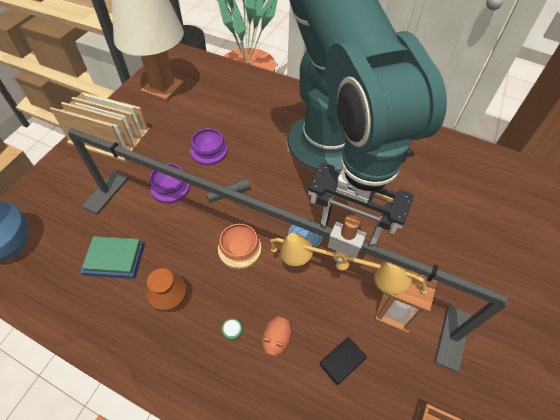

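The open fingers straddle the knob at (351,226), and the lamp and lantern are undisturbed. Next I'll close the gripper and check the tilt measurement, which should read 0.25.

```bash
cat > lamp.py <<'E'
from geo import *
from rig import robot
U=np.array([-.0207,.9998,0]); N=np.array([.9998,.0207,0]); D=.9998*.50798  # rail plane N.p=D
CS=robot.camera_info("scene")
P0=np.array([.50798,0,0])
def at(s,z): return P0+U*s+np.array([0,0,z])      # s along rail from y=0
def spos(p): return float((np.array(p)-P0)@U)
def tilt_of(im,s):
    h=hsv(im); m=(h[...,0]>=17)&(h[...,0]<=25)&(h[...,1]>100)&(h[...,2]>90)
    m=cv2.morphologyEx(m.astype(np.uint8),cv2.MORPH_OPEN,np.ones((2,2)))
    v,x=np.nonzero(m); P=onplane(CS,np.c_[x,v],N,D); a=(P-P0)@U-s; z=P[:,2]
    k=(abs(a)>.06)&(abs(a)<.22)&(z>.06)&(z<.29); a,z=a[k],z[k]
    L,Rr=a<0,a>0
    return float(np.arctan2(z[Rr].mean()-z[L].mean(),a[Rr].mean()-a[L].mean())),int(L.sum()),int(Rr.sum())
def sample():
    st=robot.get_state(); im=robot.grab_frame("scene"); s=spos(st["ee_pos"])
    return (st["time"],*tilt_of(im,s),s),im
def record(T,dt=.05):
    out=[]; t0=robot.get_state()["time"]
    while robot.get_state()["time"]-t0<T:
        out.append(sample()[0]); robot.pause(dt)
    return np.array(out)
def fit(r,w=None,off=None):
    """tilt = off + A cos w(t-tref) + B sin w(t-tref), tref=last sample; returns w,off,A,B,tref,rms"""
    from scipy.optimize import least_squares
    t=r[:,0]-r[-1,0]; y=r[:,1]
    f=lambda q:(off if off is not None else q[1])+q[2]*np.cos((w or q[0])*t)+q[3]*np.sin((w or q[0])*t)-y
    b=least_squares(f,[w or 3.1,off or 0,y[-1],.01]); q=b.x
    return (w or q[0]),(q[1] if off is None else off),q[2],q[3],r[-1,0],float(np.sqrt(np.mean(b.fun**2)))
E
python3 - <<'E'
from lamp import *
robot.gripper_to(.02); s=robot.get_state(); print(s["time"],s["ee_pos"],s["force"],s["opening"],s["grasp_force"])
print(sample()[0])
E
```

```text
6.2 [0.50370765 0.2135635  0.31401649] [-0.79592816  0.73093537  0.03475101] 0.031604137875403504 29.99995708465576
(6.2, 0.19879251368439665, 860, 1115, 0.21360922867781074)
```

Run:
```python
from lamp import *
t0=robot.get_state()["time"]
robot.move_linear(at(.0436,.314),velocity=.1); s=robot.get_state()
print("move",t0,s["time"],spos(s["ee_pos"]),s["force"])
r=record(2.2); np.save("r1.npy",r); print(np.round(r[:,:2],3).tolist(),r[:,2:4].min(0)); f=fit(r); print(f,np.hypot(f[2],f[3]))
s,im=sample(); cv2.imwrite("pics/s2.png",im[:,:,::-1])
```

```text
move 6.25 8.1 0.04344197341108163 [ 5.47707609 -1.9277857  -2.44603631]
[[8.1, -0.212], [8.2, -0.172], [8.3, -0.125], [8.4, -0.057], [8.5, 0.032], [8.6, 0.107], [8.7, 0.163], [8.8, 0.204], [8.9, 0.222], [9.0, 0.222], [9.1, 0.199], [9.2, 0.16], [9.3, 0.101], [9.4, 0.025], [9.5, -0.065], [9.6, -0.131], [9.7, -0.172], [9.8, -0.21], [9.9, -0.222], [10.0, -0.216], [10.1, -0.189], [10.2, -0.147]] [760. 869.]
(np.float64(3.2488141888149107), np.float64(-0.0006115723342310167), np.float64(-0.13735100541277181), np.float64(0.1841696684511186), np.float64(10.2), 0.006370978079553426) 0.22974717727383337
```

View pics/s2.png

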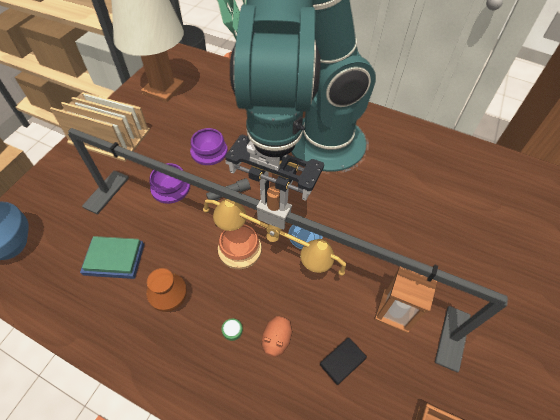

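The lamp is off the lantern and swinging, and now nearly level in the view, with the pivot at (273,234) and the lantern still standing at (405,300). Next I step to the bowl when the tilt is at its minimum.

```bash
cat >> lamp.py <<'E'
def phasor(f,t):  # complex C: tilt=Re(C e^{iw(t'-t)})
    w,o,A,B,tr,_=f; return (A-1j*B)*np.exp(1j*w*(t-tr))
def step_at(s,tc,T,d,lag=.04):
    """move trolley to s so that the move of length d, duration T is centred at tc"""
    robot.pause(max(0,tc-T/2-lag-robot.get_state()["time"])); t=robot.get_state()["time"]
    robot.move_linear(at(s,.314),velocity=abs(d)/T); e=robot.get_state()
    print("step",round(t,3),round(e["time"],3),"s",round(spos(e["ee_pos"]),4)); return t
def next_phase(f,sign,tmin):
    """first time > tmin at which tilt is extreme with given sign"""
    w=f[0]; ph=np.angle(phasor(f,tmin)*sign); return tmin+((-ph)%(2*np.pi))/w
E
python3 - <<'E'
from lamp import *
f=fit(np.load("r1.npy")); now=robot.get_state()["time"]
T=.5; tc=next_phase(f,-1,now+.35)
step_at(-.0635,tc,T,.107)
r=record(1.9); np.save("r2.npy",r); print(np.round(r[:,:2],3).tolist()); g=fit(r,w=f[0]); print(g)
a,b=phasor(f,tc),phasor(g,tc); print("before",a,"after",b,"delta",b-a, abs(b)); print("free w",fit(r)[:2])
E
```

```text
step 11.558 12.208 s -0.0641
[[12.208, -0.096], [12.308, -0.054], [12.408, 0.003], [12.508, 0.052], [12.608, 0.092], [12.708, 0.121], [12.808, 0.139], [12.908, 0.141], [13.008, 0.131], [13.108, 0.11], [13.208, 0.075], [13.308, 0.03], [13.408, -0.024], [13.508, -0.072], [13.608, -0.111], [13.708, -0.137], [13.808, -0.15], [13.908, -0.15], [14.008, -0.136]]
(np.float64(3.2488141888149107), np.float64(-0.0039202255527334365), np.float64(-0.13125638784284044), np.float64(0.07260260804562589), np.float64(14.0083), 0.0032051675247639472)
before (-0.2297471772738334-3.885780586188048e-16j) after (-0.14601919568497124+0.03431869076889467j) delta (0.08372798158886216+0.03431869076889506j) 0.14999792680092927
free w (np.float64(3.2467979149012747), np.float64(-0.003992260254995763))
```

```bash
cat > pair.py <<'E'
import sys
from lamp import *
def pair(rf,out,gain=.845,lag=-.03,T=.5,w=3.247,rec=1.9,off=None,s0=-.0635):
    f=fit(np.load(rf),w=w,off=off); now=robot.get_state()["time"]
    sg=min((1,-1),key=lambda s:next_phase(f,s,now+.35)); tc=next_phase(f,sg,now+.35)
    d=abs(phasor(f,tc))/gain/2; print("amp",abs(phasor(f,tc)),"d",d,"sign",sg)
    step_at(s0+sg*d,tc,T,d,lag); step_at(s0,tc+np.pi/w,T,d,lag)
    r=record(rec); np.save(out,r); g=fit(r,w=w,off=off)
    a,b=phasor(f,tc),phasor(g,tc); print("ratio delta/-before",(a-b)/a,"after amp",abs(b),"off",g[1],"rms",g[5])
E
python3 -c "
from pair import *
pair('r2.npy','r3.npy')"
```

```text
amp 0.15000596109529524 d 0.08876092372502677 sign 1
step 14.6 15.25 s 0.0263
step 15.567 16.217 s -0.064
ratio delta/-before (1.09374807106458-0.062185867077215226j) after amp 0.016875359202954934 off -0.003901045195987226 rms 0.0010493321083066224
```

```bash
python3 -c "
from pair import *
pair('r3.npy','r4.npy',gain=.924,lag=-.012)
print(robot.get_state()['time'],np.round(np.load('r4.npy')[:,1],4).tolist())"
```

```text
amp 0.01687535920295493 d 0.009131687880386867 sign -1
step 18.633 19.283 s -0.0723
step 19.6 20.25 s -0.0631
ratio delta/-before (1.1548743744165002-0.12276099928306446j) after amp 0.0033350225002597464 off -0.004706191434638024 rms 0.0005647524101051016
22.25 [-0.0073, -0.0059, -0.0054, -0.0037, -0.0032, -0.0031, -0.0021, -0.0023, -0.0011, -0.0024, -0.0018, -0.0021, -0.004, -0.0047, -0.0073, -0.0075, -0.0074, -0.0084, -0.0085, -0.0076]
```

Run:
```python
from lamp import *
r=record(4.6,.15); print("hold",np.ptp(r[:,1]),r[:,1].mean())
s0=robot.get_state(); robot.gripper_to(.09); s=robot.get_state(); print(s["time"],s["opening"],s["force"])
robot.move_linear(at(spos(s["ee_pos"]),.43),velocity=.1)
r=record(2.0,.1); np.save("r5.npy",r); print("after",np.ptp(r[:,1]),r[:,1].mean(),r[-1,0])
T=robot.grab_frame("top"); ct=robot.camera_info("top")
S=robot.grab_frame("scene"); 
cv2.imwrite("pics/end.png",np.vstack([cv2.resize(S[150:350,140:460,::-1],(640,400)),cv2.resize(T[130:230,140:460,::-1],(640,200))]))
```

```text
hold 0.006804532909095786 -0.0043126763469471694
27.8583 0.09009522475566145 [-0.04140252  0.14021087  0.80573138]
after 0.007087100619099349 -0.004318493415133804 31.1167
```

View pics/end.png

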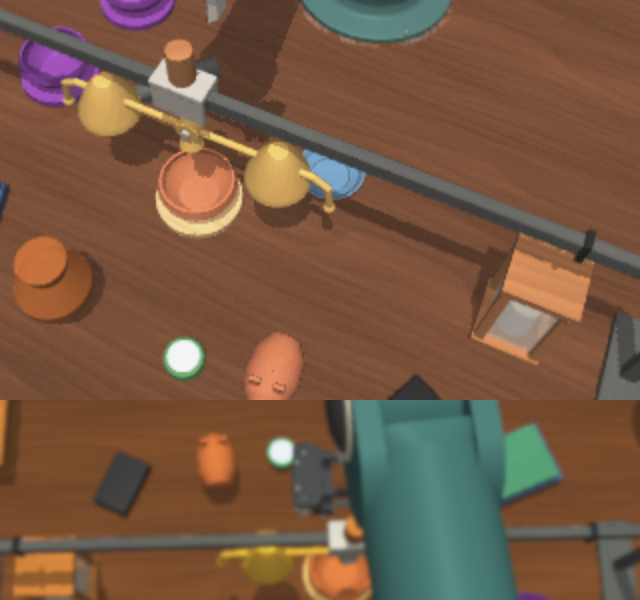

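The final picture shows the lamp level over the terracotta bowl, with the pivot at (190,133) in the crop. The lantern's lower corner is at its original scene pixel (408,331), and the gripper is clear. I'll do a last numeric check of the knob, then hand in.

Run:
```python
from lamp import *
y=onz(CS,[(229.2,174.2)],.336)[0]; print(y)
if abs(y[1]+.0635)<.006: print(robot.sign_off())
```

```text
[ 0.50807133 -0.06269238  0.336     ]
the job is handed in; nothing more can be done
None
```

The job is handed in at about 31 s of the 48 s allowed: the lamp hangs level and still (about 3 mrad of swing left), its trolley within about 1 mm of the bowl's measured centre. I held the knob still for over 6 s before letting go, and the lantern had not visibly moved.

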